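Set sprung tweezers to the gap marked on the slide case

TASK

First shut the lid of the slide case fully, so that the small gap gauge on its lid lies face up. Then take the sprung tweezers from their rest and hold them level just above the gauge (within about 2 cm, touching nothing), lying along its two parallel lines and squeezed until the tips are as far apart as the lines, one tip over each line. Finish holding that gap steady in the gripper, do not let go; leave the petri dish and the marker pen where they are.

Things in the scene. Friction and masses are not known exactly. Their poses are not given: they have to be found in the camera images.
- case: Dark blue slide case, fixed to the worktop: 84 mm (x) by 164 mm (y), 38 mm high when shut. Origin: centre of its underside; x points from its front edge to the hinge edge. The lid is the upper 12 mm.
- case_lid (a joint): Lid angle, rad: 0 shut edge to edge, 1.83 fully open. Hinge axis along the case's y, at x = +43, z = 26 mm of the case. It starts open at 1.1 to 1.8 rad, its edge about 105 mm above the worktop. The hinge is stiff (about 1 N at the edge moves it): the lid stays where it is left, so push it over from behind and then down until it is home.
- gauge_mid (a point): Centre of the upper face of the gap gauge, an aluminium plate 34 x 44 x 4 mm outside on the lid near its front edge. Two dark lines, 30 mm long, 4 mm wide, run along x at y = +6 and -6 mm (12 mm apart). Lid shut: axes parallel to the case's, z up, point at x = -25, y = 0, z = 42 mm of the case; lid open: faces backwards.
- rest: Fixed white plastic rest: two uprights about 24 mm high, 8 mm thick, 60 mm wide with end lips up to 32 mm, at x = -46 and x = +56 mm, joined by a spine 14 mm wide and 5 mm high along x; free space between them. Origin: centre of its underside.
- tweezers: Sprung steel tweezers, about 0.05 kg, lying flat across the rest; the plain forceps elsewhere have no ribbed finger pads. Origin: underside, midway along; x points to the tips (at x = +75 mm), the heel ends at x = -82 mm; y is the direction of squeezing, z up. 12 mm high: on the rest from z = 22 to 34 mm.
- grip_mid (a point): Midway between the two ribbed flat finger pads (26 mm long, 12 mm high, outside of each arm), at x = +20, z = +6 mm of the tweezers. Free: 30 mm over the pads, tip centres 30 mm apart. At 19.0 mm over the pads the tips are 12 mm apart and the pads parallel; each 1 mm less brings the tips 1.65 mm closer. 19 mm takes 4.5 N on each pad, 7 N shuts them: set the opening, not the force.
- tip_left (a point): Centre of the end of the left arm's tip (+y of the tweezers), 6 mm above the tweezers' underside; the tip is 3 mm wide and 4 mm high.
- tip_right (a point): The same on the right arm (-y of the tweezers).
- dish: Bystander: loose petri dish, 60 mm across, 18 mm high. Origin: centre of its underside.
- pen: Bystander: loose marker pen lying on the worktop, 135 mm long, 17 mm thick. Origin: centre of its underside.

How it is judged (in metres and radians):
On the way, in this order (a step that is already met when the one before it is completed fails the run):
1. the lid of the case is shut (value of joint case_lid below 0.03 rad), for 0.3 s.
2. the tweezers are lifted clear of their rest in the fingers (contact force between the fingers and tweezers above 0.5 N and contact force between rest and tweezers below 0.05 N and height (world z) of tweezers above 0.035 m), for 0.2 s.
At the end, for the whole second after the job is handed in: lid under 0.03 rad; fingers hold the tweezers clear of case and rest, still, level within 0.25 rad, along the lines within 0.3 rad; each tip 3 to 25 mm above the gauge, within its line's length, 3.5 mm or less beside its line's middle; tips 12 mm apart, give or take 2.5 mm (value of joint case_lid below 0.03 rad and contact force between the fingers and tweezers above 0.5 N and contact force between tweezers and case below 0.05 N and contact force between tweezers and rest below 0.05 N and contact force between tweezers and dish below 0.05 N and contact force between tweezers and pen below 0.05 N and x of tip_left in the frame of gauge_mid between -0.015 and 0.015 m and z of tip_left in the frame of gauge_mid between 0.003 and 0.025 m and x of tip_right in the frame of gauge_mid between -0.015 and 0.015 m and z of tip_right in the frame of gauge_mid between 0.003 and 0.025 m and ((y of tip_left in the frame of gauge_mid between 0.0025 and 0.0095 m and y of tip_right in the frame of gauge_mid between -0.0095 and -0.0025 m) or (y of tip_left in the frame of gauge_mid between -0.0095 and -0.0025 m and y of tip_right in the frame of gauge_mid between 0.0025 and 0.0095 m)) and distance between tip_left and tip_right between 0.0095 and 0.0145 m and angle between the x axis of tweezers and the x axis of gauge_mid, either way round below 0.3 rad and angle between tweezers's own z axis and vertical below 0.25 rad and linear speed of tweezers below 0.02 m/s and angular speed of tweezers below 0.2 rad/s); the arm keeps its last pose, push and grip.
It fails at once if the petri dish is disturbed (distance of dish from where it was at the start of the episode above 0.025 m).
It fails at once if the marker pen is disturbed (distance of pen from where it was at the start of the episode above 0.025 m).
It also fails if it takes over 54 s, if anything falls off the work surface, if the arm or the gripper's body presses on something with over 40 N, if the wrist force passes 120 N, or if a joint passes its speed limit or range.

ROBOT

A 6-joint arm with a two-finger parallel gripper is mounted at the origin on a cart in front of the work surface, level with it; the furniture and walls round the work are solid. World frame = base frame: x ahead of the robot, y to its left, z up, the work surface at z = 0. Lengths are in mm, angles in rad, forces in N, time in s.
With the tool pointing down it reaches from about 400 to 925 mm from the base axis. Payload 12.5 kg.
Tool frame: the origin (TCP) lies between the finger pads; the fingertips stand 25 mm ahead of it and the grasp point (between the pads) lies 6 mm ahead of it; z points along the fingers, y is the line along which they close (so a half turn about z gives the same grasp; the last joint's range is limited). The gripper opens to 95 mm and grips with 3 to 60 N. Pads are 20 mm wide; open, the fingers measure 119 mm over their backs; the gripper's body (75 mm by 180 mm) begins 59 mm behind the grasp point.
Start: joints at [-1.209, 0.491, 1.559, -0, 1.092, -0.106], TCP at [281.851, -557.857, 239.661] pointing down, gripper open.
Joint ranges: [-3.1, 3.1], [-0.84, 2.19], [0.05, 2.79], [-1.13, 4.28], [0.06, 2.93], [-2.69, 2.69]. Speed limits (rad/s): [2.22, 2.22, 2.79, 3.14, 3.14, 3.14].

INTERFACE

Orientations are given as [roll, pitch, yaw] about the fixed x, y, z axes, in that order (R = Rz(yaw) Ry(pitch) Rx(roll)).
In Python, from cell import state, read_camera, job_done, cut_out gives the robot as it stands. The module is installed in compiled form; this text tells all that it offers.
- The arm moves only by the tool jog_arm, never from a script. Its argument "motion" is a list of rows, each a list of 2 entries, a list of its own where there are three numbers: the shift along the tool's x, y, z in mm, then the turn about the tool's z in rad. A call has 1 to 5 rows; each row is the pose to reach, as a shift and turn from the pose commanded when the call began, along the tool's axes at that moment; what a row does not reach only later rows make up. A row lasts 1/10 s, in which the tool goes at most 50 mm and 8.59 degrees, less where a joint would pass 70% of its speed; a pose out of reach is approached as far as the arm can. A call with a gripper value outside its range is refused whole. "grip" is the closure, from 0 (fully open) to 1 (shut), set as the call begins (left out, the last holds). The fingers move at their own pace and stop on an object; the grip force is fixed at half the most. Time passes only in rows, so rows that repeat a pose let the fingers close. It gives the time, the measured TCP pose, the force, the opening and the grip force at its end, in the units of the state.
- state(): the state, without advancing time (a new reading comes with each control period).
- read_camera(name): name is "side" or "top" or "wrist"; returns a dict with "img" (420x560x3 uint8, blue, green, red), "vertical_fov" (degrees; the focal length in pixels is half the picture's height over the tangent of half this angle, whatever the lens; pixels are square), "cx", "cy" (the principal point, pixels), "k1" (the pictures are not rectified: a ray, as slopes to the right and down, at radius r is drawn at 1 + k1 r^2 times it, then the intrinsics apply), "extrinsics" (4x4, takes a point from camera to world coordinates). Camera axes: x right, y up, looking along -z (the intrinsics and any distortion apply to the point x, -y, -z); pixel columns grow to the right and rows downward; lengths in mm; the calibration is good to about 2 mm. A picture is of the moment at which its call begins. There is no depth.
- job_done(): hands the job in; it is judged then, once.
Trained networks look in a picture, given as the dict that the camera call returned (one of the last four; its "shot" number tells which), for a name from the list of things; names that differ only in an ending like _2 or _b are one class to them, and where a whole thing is asked for, a point or a joint stands for the part that bears it (a point fixed in the world has none). Each returns a list of dicts, best first, with "p" (0 to 1); they miss things now and then, are a little off and sometimes report something else, mostly with a low value. They report only what shows in the picture. A call takes as long as a camera call.
- cut_out(name, picture): "region" (420x560 bool, what is visible of it) and "box" ([left, top, right, bottom] in pixels, round what is visible of it).
The state is a dict: "t": time; "joints": joint angles; "qvel": joint speeds; "tau": joint torques, N m; "eef_pos": TCP position; "tcp_rot": TCP orientation; "ft_force": force on the tool from outside, world axes, zero at the start; "moment": the same for the moment, N m; "opening": opening from 0.0 (shut) to 1.0 (fully open); "grip_force": force on a finger pad.
Only numpy, scipy, OpenCV 4.12 (cv2) and the standard library are available. Lean on these libraries where they do the work, as an engineer would, in place of code of your own. Each camera call takes 0.05 s, during which the arm holds its last target. There are 200 camera calls.

## Working session

There is one attempt and no reset: what is moved stays moved. The work goes in short steps, Python scripts to look and compute and a tool call to move; the robot and the scene stay as the last step left them, time stands still between calls to the robot, and variables do not carry over. Pictures are saved under pics/ and viewed, at most 10 in all, crops included, and the job is handed in when it is done.

Besides the shell and the picture viewer there is one more tool, called after "Call:" by a JSON object that holds its "op" and its "data", one argument or row to a line. jog_arm: Moves the arm, as the interface text tells. Its arguments: {"type":"object","properties":{"motion":{"type":"array"},"grip":{"type":"number"}},"required":["motion"]}

```bash
mkdir -p pics; cat > h.py <<'E'
import numpy as np, cv2
from cell import state, read_camera, job_done, cut_out
def K(p):
    f=p["img"].shape[0]/2/np.tan(np.radians(p["vertical_fov"])/2)
    return f
def proj(p,X):
    X=np.atleast_2d(X).astype(float); T=np.linalg.inv(np.array(p["extrinsics"]))
    c=X@T[:3,:3].T+T[:3,3]; s=np.c_[c[:,0]/-c[:,2], c[:,1]/c[:,2]]
    r2=(s**2).sum(1,keepdims=True); s=s*(1+p["k1"]*r2)
    return s*K(p)+[p["cx"],p["cy"]]
def ray(p,uv):
    d=(np.atleast_2d(uv).astype(float)-[p["cx"],p["cy"]])/K(p); s=d.copy()
    for _ in range(20): s=d/(1+p["k1"]*(s**2).sum(1,keepdims=True))
    T=np.array(p["extrinsics"]); v=np.c_[s[:,0],-s[:,1],-np.ones(len(s))]@T[:3,:3].T
    return T[:3,3],v
def onz(p,uv,z):
    o,v=ray(p,uv); return o+v*((z-o[2])/v[:,2])[:,None]
E
cat > a.py <<'E'
from h import *
np.set_printoptions(precision=1,suppress=True)
s=state(); print(s)
for n in ["top","side","wrist"]:
    p=read_camera(n); cv2.imwrite(f"pics/{n}0.png",p["img"]); np.save(f"pics/{n}0.npy",p,allow_pickle=True)
    print(n,p["vertical_fov"],p["k1"],np.array(p["extrinsics"])[:3].round(2).tolist())
    for o in ["case","case_lid","gauge_mid","rest","tweezers","grip_mid","dish","pen"]:
        r=cut_out(o,p)
        for q in r[:2]:
            m=q["region"]; ys,xs=np.nonzero(m); print(o,round(q["p"],2),q["box"],m.sum(),xs.mean().round(1),ys.mean().round(1))
E
python3 a.py
```

```text
{'t': 0.0, 'joints': array([-1.2,  0.5,  1.6,  0. ,  1.1, -0.1]), 'qvel': array([-0.,  0., -0.,  0., -0., -0.]), 'tau': array([  0. , -61.3, -25.8,   0.1,   0. ,  -0. ]), 'eef_pos': array([ 281.8, -557.6,  239. ]), 'tcp_rot': array([-3.1, -0. ,  0.5]), 'ft_force': array([-0.4,  0.2, -0.6]), 'moment': array([ 0., -0.,  0.]), 'grip_force': 0.0, 'opening': 1.0000193102133546}
top 42.20409901980054 -0.2153786638827553 [[-0.03, 1.0, -0.05, 396.63], [-1.0, -0.03, -0.01, -3.46], [-0.01, 0.05, 1.0, 1444.74]]
case 0.79 [283.6, 142.7, 346.2, 194.5] 3057 312.6 167.9
case 0.44 [181.2, 170.7, 217.6, 215.6] 430 196.8 192.4
case_lid 0.58 [278.9, 143.1, 347.1, 160.2] 940 311.6 151.3
case_lid 0.4 [230.3, 238.7, 251.8, 264.4] 419 242.5 251.8
gauge_mid 0.77 [281.7, 143.6, 346.8, 163.2] 992 311.5 151.3
rest 0.83 [181.0, 170.3, 216.9, 214.9] 272 198.2 189.8
tweezers 0.76 [186.0, 178.5, 203.5, 227.0] 183 192.1 200.5
tweezers 0.52 [191.4, 182.6, 206.1, 212.5] 23 199.9 189.0
grip_mid 0.51 [182.6, 169.7, 203.3, 223.9] 186 193.3 196.0
dish 0.85 [230.5, 240.1, 253.9, 264.2] 431 242.1 252.1
dish 0.34 [399.7, 20
[... 376 characters left out ...]
41.8 192.3
case_lid 0.59 [226.4, 167.9, 256.3, 218.5] 876 241.8 192.5
gauge_mid 0.96 [227.4, 164.9, 259.7, 221.8] 965 242.0 192.1
gauge_mid 0.37 [209.4, 274.5, 252.0, 293.4] 170 229.1 285.5
rest 0.93 [201.6, 263.0, 260.8, 315.9] 553 229.1 291.6
rest 0.38 [228.7, 164.5, 259.1, 220.8] 1022 241.9 192.1
grip_mid 0.91 [206.9, 267.2, 265.6, 299.8] 439 236.1 285.5
dish 0.83 [304.8, 256.0, 333.2, 276.2] 520 320.6 268.0
pen 0.72 [318.7, 175.3, 352.4, 189.8] 164 334.1 183.4
wrist 70.85908935718348 0.014152193794322527 [[0.45, 0.87, 0.21, 342.16], [-0.89, 0.44, 0.11, -527.11], [-0.0, -0.24, 0.97, 384.53]]
dish 0.19 [97.5, 0.2, 138.1, 27.4] 586 115.0 12.1
pen 0.84 [97.6, 0.0, 135.3, 29.2] 561 115.2 11.9
```

```bash
python3 - <<'E'
import cv2
t=cv2.imread("pics/top0.png"); s=cv2.imread("pics/side0.png")
cv2.imwrite("pics/t1.png",cv2.resize(t[120:285,160:430],None,fx=2.95,fy=2.95,interpolation=cv2.INTER_CUBIC))
cv2.imwrite("pics/s1.png",cv2.resize(s[140:330,170:400],None,fx=3.1,fy=3.1,interpolation=cv2.INTER_CUBIC))
E
```

```text
(no output)
```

View pics/t1.png

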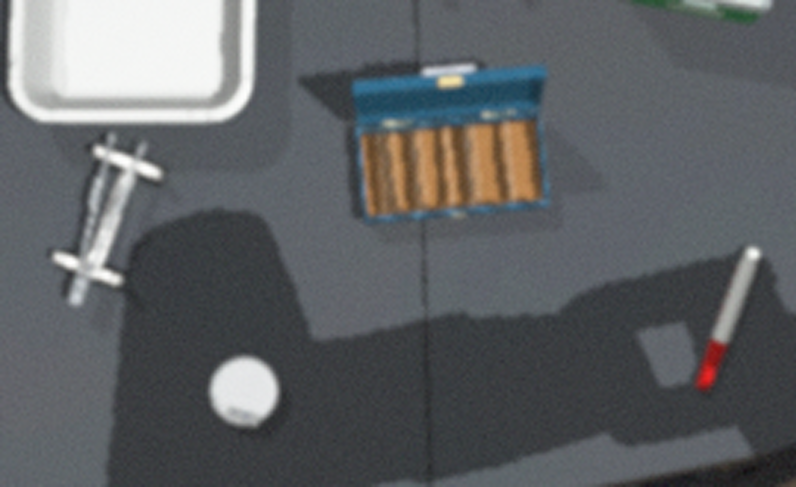

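View pics/s1.png

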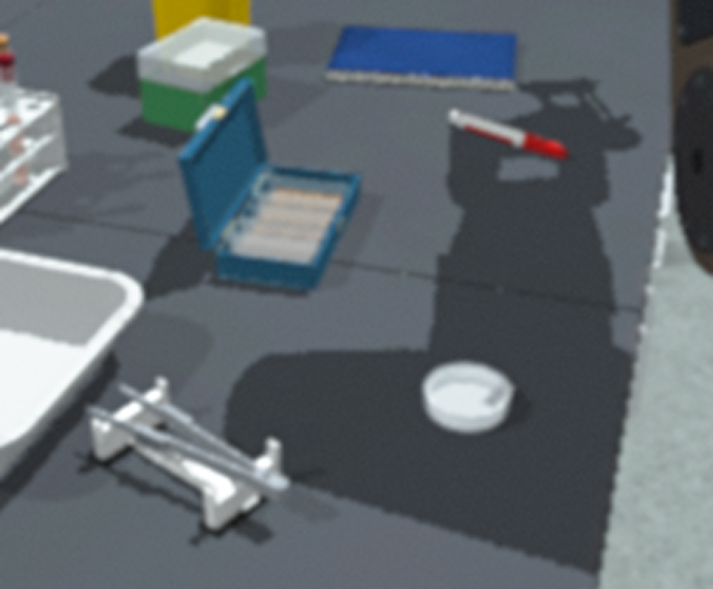

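The top view shows the case at about (312,168), with the lid open and tilted away from the robot. The rest is at about (198,190), with the heel near the robot and the tips pointing at the tray. The dish is at (242,252) and the pen at (406,226). Next I fit the poses.

```bash
cat > fit.py <<'E'
from h import *
from scipy.optimize import least_squares
np.set_printoptions(precision=2,suppress=True)
P={n:np.load(f"pics/{n}0.npy",allow_pickle=True).item() for n in("top","side")}
def px(n,u):
    u=np.array(u,float); s,o=(2.95,[160,120]) if n=="top" else (3.1,[170,140])
    return (u+.5)/s-.5+o
def W(q,X):
    c,s=np.cos(q[2]),np.sin(q[2]); X=np.array(X,float)
    return np.array([q[0]+c*X[0]-s*X[1],q[1]+s*X[0]+c*X[1],X[2]])
def lid(a,x,y,z): # point at shut coords
    dx,dz=x-43,z-26; return [43+dx*np.cos(a)+dz*np.sin(a),y,26-dx*np.sin(a)+dz*np.cos(a)]
case=[("top",(368,218),lambda a:(-42,82,26)),("top",(549,206),lambda a:(-42,-82,26)),
("top",(353,83),lambda a:lid(a,-42,82,38)),("top",(545,68),lambda a:lid(a,-42,-82,38)),
("side",(220,282),lambda a:(42,82,0)),("side",(312,287),lambda a:(-42,82,0)),("side",(318,265),lambda a:(-42,82,26)),("side",(360,176),lambda a:(-42,-82,26)),
("side",(182,160),lambda a:lid(a,-42,82,38)),("side",(245,84),lambda a:lid(a,-42,-82,38))]
def f(q): return np.concatenate([proj(P[n],W(q,m(q[3])))[0]-px(n,u) for n,u,m in case])
r=least_squares(f,[480,-50,0,1.4],loss="soft_l1",x_scale=[10,10,.1,.1]); print("case",r.x,"\n",r.fun.reshape(-1,2))
rest=[("top",(94,150),(56,30,32)),("top",(160,174),(56,-30,32)),("top",(55,257),(-46,30,32)),("top",(121,280),(-46,-30,32)),
("side",(275,442),(-46,-30,32)),("side",(162,380),(56,-30,32)),("side",(210,528),(-50,30,0)),("side",(97,457),(60,30,0))]
# lips labelled left=+y
tw=[("top",(112,136),(75,15,28)),("top",(142,146),(75,-15,28)),("top",(76,303),(-82,0,28)),("side",(286,487),(-82,0,28)),("side",(122,388),(75,-15,28)),("side",(93,409),(75,15,28))]
for nm,L in(("rest",rest),("tw",tw)):
    for k in((0,) if nm=="tw" else (0,1)):
        def g(q): return np.concatenate([proj(P[n],W(q,X)+[0,0,k*q[3]])[0]-px(n,u) for n,u,X in L])
        r=least_squares(g,[480,250,-.2,0],loss="soft_l1",x_scale=[10,10,.1,1]); print(nm,r.x,"\n",r.fun.reshape(-1,2))
for n,z,t in(("dish",18,(242,252)),("pen",10,(406.4,226.6))): print(n,onz(P["top"],t,z))
E
python3 fit.py
```

```text
case [561.4  -68.11   0.06   1.71] 
 [[-0.93  0.87]
 [ 0.03 -0.67]
 [-0.2   0.38]
 [ 0.38 -0.34]
 [-0.75 -0.82]
 [ 1.54  1.88]
 [-0.46  0.07]
 [ 0.72 -0.47]
 [-0.26 -0.85]
 [-0.07 -1.63]]
rest [523.48 242.74  -0.39   0.  ] 
 [[ 0.82 -0.6 ]
 [-0.53 -0.93]
 [ 0.24 -0.68]
 [-1.13 -0.49]
 [ 0.26 -0.4 ]
 [ 0.67 -0.27]
 [ 1.99  1.66]
 [-0.06  0.3 ]]
rest [523.35 242.96  -0.39   0.54] 
 [[ 0.7  -0.57]
 [-0.64 -0.9 ]
 [ 0.12 -0.64]
 [-1.24 -0.45]
 [ 0.28 -0.54]
 [ 0.66 -0.4 ]
 [ 2.    1.54]
 [-0.08  0.18]]
tw [523.82 244.88  -0.33   0.  ] 
 [[ 0.46 -0.72]
 [ 0.96 -0.81]
 [-0.2   1.04]
 [ 1.32  2.07]
 [ 0.   -0.16]
 [-1.13  0.18]]
dish [[367.29 124.7   18.  ]]
pen [[ 420.5  -312.67   10.  ]]
```

```bash
cat >> h.py <<'E'
def go(x,y,z,yaw):
    "tool-frame shift and turn from the measured pose to a world TCP pose, tool down"
    from scipy.spatial.transform import Rotation as R
    s=state(); r=R.from_euler("xyz",s["tcp_rot"]); d=r.inv().apply(np.array([x,y,z])-s["eef_pos"])
    print("t",round(s["t"],2),"pos",s["eef_pos"].round(1),"rot",s["tcp_rot"].round(3),"-> shift",d.round(1),"turn",round(-((yaw-s["tcp_rot"][2]+np.pi)%(2*np.pi)-np.pi),3))
E
python3 -c "
from h import *
go(675,-61,240,0.06)"
```

```text
t 1.35 pos [ 281.8 -557.9  239.7] rot [3.141 0.    0.468] -> shift [ 5.750e+02 -2.662e+02 -4.000e-01] turn 0.408
```

Call:
{"op": "jog_arm", "data": {
  "motion": [
    [[575, -266, 0], 0.41],
    [[575, -266, 0], 0.41],
    [[575, -266, 0], 0.41],
    [[575, -266, 0], 0.41],
    [[575, -266, 0], 0.41]
  ],
  "grip": 1
}}

```text
t: 1.85
eef_pos: [436.9, -361.7, 239.8]
tcp_rot: [3.141, -0.0, 0.057]
ft_force: [0.6, -0.4, -0.4]
opening: 0.634
grip_force: 0.0
```

```bash
python3 -c "
from h import *
go(675,-61,240,0.06)"
```

```text
t 1.85 pos [ 436.9 -361.7  239.8] rot [ 3.141 -0.     0.057] -> shift [ 2.549e+02 -2.866e+02 -2.000e-01] turn -0.003
```

Call:
{"op": "jog_arm", "data": {
  "motion": [
    [[255, -287, 0], 0],
    [[255, -287, 0], 0],
    [[255, -287, 0], 0],
    [[255, -287, 0], 0],
    [[255, -287, 0], 0]
  ]
}}

```text
t: 2.35
eef_pos: [592.0, -165.3, 239.8]
tcp_rot: [3.141, -0.0, 0.058]
ft_force: [1.8, -1.0, -0.8]
opening: 0.214
grip_force: 0.0
```

```bash
python3 -c "
from h import *
go(675,-61,240,0.06)"
```

```text
t 2.35 pos [ 592.  -165.3  239.8] rot [ 3.141 -0.     0.058] -> shift [ 88.9 -99.3  -0.2] turn -0.002
```

Call:
{"op": "jog_arm", "data": {
  "motion": [
    [[89, -99, 0], 0],
    [[89, -99, 0], 0],
    [[89, -99, 0], 0],
    [[89, -99, 0], 0],
    [[89, -99, 0], 0]
  ]
}}

```text
t: 2.85
eef_pos: [674.1, -62.6, 239.2]
tcp_rot: [3.142, 0.001, 0.059]
ft_force: [0.2, -0.0, 0.4]
opening: 0.01
grip_force: 0.0
```

Call:
{"op": "jog_arm", "data": {
  "motion": [
    [[0, 0, 50], 0],
    [[0, 0, 100], 0],
    [[0, 0, 128], 0],
    [[0, 0, 128], 0],
    [[0, 0, 128], 0]
  ]
}}

```text
t: 3.35
eef_pos: [674.2, -64.2, 112.6]
tcp_rot: [3.141, -0.0, 0.057]
ft_force: [0.4, -0.3, 0.7]
opening: 0.003
grip_force: 0.0
```

```bash
python3 - <<'E'
from h import *
go(600,-65,112,0.06)
a=[]
for n in("side","top"):
    p=read_camera(n); i=p["img"]; i=i[130:290,150:390] if n=="side" else i[110:230,190:430]; a.append(cv2.resize(i,None,fx=2.1 if n=="side" else 2,fy=2.1 if n=="side" else 2)[:240,:480])
cv2.imwrite("pics/b.png",np.vstack(a))
E
```

```text
t 3.35 pos [674.2 -64.2 112.6] rot [ 3.141 -0.     0.057] -> shift [-74.1  -3.4   0.6] turn -0.003
```

View pics/b.png

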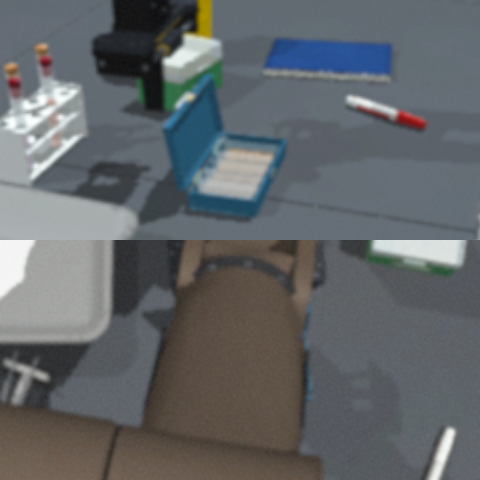

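Call:
{"op": "jog_arm", "data": {
  "motion": [
    [[-20, 0, 0], 0],
    [[-40, 0, 0], 0],
    [[-55, 0, 0], 0],
    [[-73, 0, 0], 0],
    [[-73, 0, 0], 0]
  ]
}}

```text
t: 3.95
eef_pos: [600.6, -67.7, 113.9]
tcp_rot: [3.141, -0.002, 0.057]
ft_force: [0.2, 0.4, 0.7]
opening: 0.006
grip_force: 0.0
```

Call:
{"op": "jog_arm", "data": {
  "motion": [
    [[-12, 0, 3], 0],
    [[-25, 0, 7], 0],
    [[-35, 0, 14], 0],
    [[-45, 0, 22], 0],
    [[-45, 0, 22], 0]
  ]
}}

```text
t: 4.45
eef_pos: [555.6, -70.0, 89.3]
tcp_rot: [-3.141, 0.001, 0.058]
ft_force: [0.7, -0.3, 0.3]
opening: 0.007
grip_force: 0.0
```

Call:
{"op": "jog_arm", "data": {
  "motion": [
    [[-7, 0, 7], 0],
    [[-15, 0, 15], 0],
    [[-15, 0, 18], 0],
    [[-15, 0, 21], 0],
    [[-15, 0, 21], 0]
  ]
}}

```text
t: 4.95
eef_pos: [541.3, -70.9, 68.2]
tcp_rot: [-3.141, 0.001, 0.058]
ft_force: [0.1, -0.7, 0.5]
opening: 0.001
grip_force: 0.0
```

```bash
python3 - <<'E'
from h import *
go(600,-65,112,0.06)
p=read_camera("side"); i=p["img"][140:290,150:390]
cv2.imwrite("pics/c.png",cv2.resize(i,None,fx=2.5,fy=2.5))
E
```

```text
t 4.95 pos [541.3 -70.9  68.2] rot [-3.141e+00  1.000e-03  5.800e-02] -> shift [ 58.9  -2.5 -43.8] turn -0.002
```

View pics/c.png

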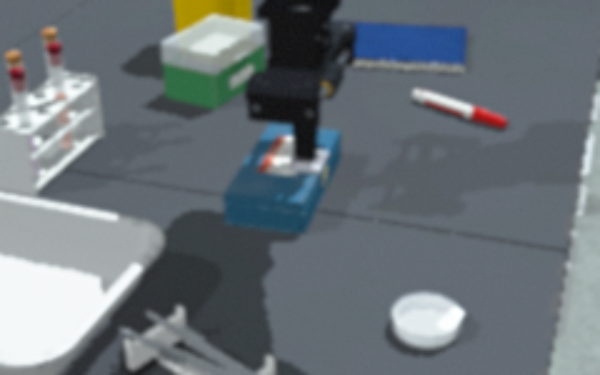

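The lid is almost shut, with the fingers on the gauge. I'll press it home.

Call:
{"op": "jog_arm", "data": {
  "motion": [
    [[0, 0, 1], 0],
    [[0, 0, 1.5], 0],
    [[0, 0, 2], 0],
    [[0, 0, 2], 0],
    [[0, 0, 2], 0]
  ]
}}

```text
t: 5.5
eef_pos: [541.5, -70.9, 67.2]
tcp_rot: [3.141, -0.001, 0.058]
ft_force: [-1.7, -0.3, 6.5]
opening: 0.005
grip_force: 3.3
```

Call:
{"op": "jog_arm", "data": {
  "motion": [
    [[0, 0, 1], 0],
    [[0, 0, 1.5], 0],
    [[0, 0, 2], 0],
    [[0, 0, 2], 0],
    [[0, 0, 2], 0]
  ]
}}

```text
t: 6.0
eef_pos: [541.5, -70.9, 66.9]
tcp_rot: [3.141, -0.002, 0.058]
ft_force: [-8.0, 1.2, 29.4]
opening: 0.006
grip_force: 14.6
```

Call:
{"op": "jog_arm", "data": {
  "motion": [
    [[0, 0, -20], 0],
    [[0, 0, -60], 0],
    [[-20, 0, -100], 0],
    [[-40, 0, -130], 0],
    [[-50, 0, -130], 0]
  ]
}}

```text
t: 6.5
eef_pos: [491.4, -74.0, 198.1]
tcp_rot: [3.14, -0.006, 0.058]
ft_force: [0.8, 0.7, -0.3]
opening: 0.005
grip_force: 0.0
```

Call:
{"op": "jog_arm", "data": {
  "motion": [
    [[0, 0, 0], 0],
    [[0, 0, 0], 0],
    [[0, 0, 0], 0]
  ]
}}

```text
t: 6.8
eef_pos: [491.7, -73.7, 193.5]
tcp_rot: [-3.141, 0.001, 0.058]
ft_force: [0.2, -0.3, 0.0]
opening: 0.009
grip_force: 0.0
```

```bash
python3 - <<'E'
from h import *
go(541,-71,196,0.06)
p=read_camera("wrist"); np.save("pics/w1.npy",p,allow_pickle=True); cv2.imwrite("pics/w1.png",p["img"])
q=(561.4,-68.1,.058);c,s=np.cos(q[2]),np.sin(q[2])
print(proj(p,[[q[0]+c*x-s*y,q[1]+s*x+c*y,42] for x,y in((-42,22),(-8,22),(-8,-22),(-42,-22),(-25,0))]))
for r in cut_out("gauge_mid",p)[:1]: print(r["p"],r["box"])
E
```

```text
t 6.8 pos [491.7 -73.7 193.5] rot [-3.141e+00  1.000e-03  5.800e-02] -> shift [49.4  0.1 -2.6] turn -0.002
[[263.38692156 178.23104515]
 [262.73510014 143.54792683]
 [307.72491683 143.56016939]
 [307.1081636  178.24645927]
 [285.23786863 161.15079183]]
0.77 [199.7, 88.9, 370.5, 177.4]
```

View pics/w1.png

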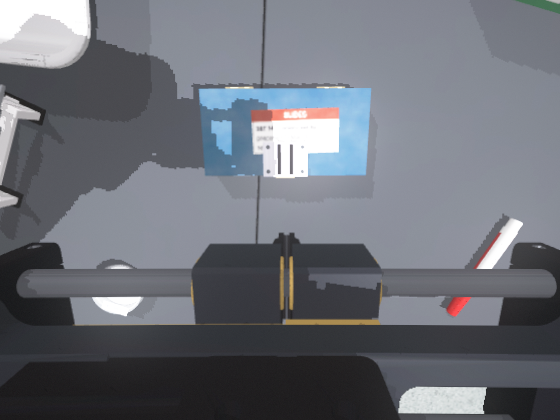

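The wrist view shows the lid shut. The gauge is at about (265–309, 143–178), with its lines near u = 279 and 291. I'll measure it precisely.

```bash
python3 - <<'E'
from h import *
np.set_printoptions(precision=2,suppress=True)
p=np.load("pics/w1.npy",allow_pickle=True).item(); g=cv2.cvtColor(p["img"],cv2.COLOR_BGR2GRAY).astype(float)
L=[]
for v in range(148,172):
    row=g[v,268:305]; d=np.clip(150-row,0,None); u=np.arange(268,305)
    a=(u>=273)&(u<285); b=(u>=285)&(u<297)
    L.append([v,(u*d)[a].sum()/d[a].sum(),(u*d)[b].sum()/d[b].sum()])
L=np.array(L); print(L[::4])
A=onz(p,L[:,[1,0]],42);B=onz(p,L[:,[2,0]],42)
for Q in(A,B):
    k=np.polyfit(Q[:,0],Q[:,1],1); print("yaw",k[0],"y at 536:",np.polyval(k,536))
col=np.median(g[:,276:282],1); print("col",col[138:184].round())
col=np.median(g[:,283:286],1); print("mid",col[138:184].round())
print(g[160,260:314].round())
# ends
print(onz(p,[[285,178],[285,143.5],[285,145],[285,174]],42))
E
```

```text
[[148.   278.49 290.57]
 [152.   278.5  290.6 ]
 [156.   278.67 290.59]
 [160.   278.69 290.65]
 [164.   278.7  290.64]
 [168.   278.73 290.67]]
yaw 0.062186035009358855 y at 536: -63.0500871066517
yaw 0.0663517173930954 y at 536: -74.92730053046998
col [254. 254. 253. 252. 255. 254. 230. 193. 194. 194. 194. 194. 194. 194.
 184. 175. 174. 174. 174. 174. 187. 192. 192. 192. 192. 192. 192. 191.
 191. 190. 190. 191. 191. 190. 190. 190. 246. 255. 255. 248. 172. 150.
 150. 150. 149. 149.]
mid [255. 255. 255. 254. 255. 255. 255. 255. 255. 255. 255. 255. 255. 255.
 255. 255. 255. 255. 255. 255. 255. 255. 255. 255. 255. 255. 255. 255.
 255. 255. 255. 255. 255. 255. 255. 255. 255. 255. 255. 249. 174. 152.
 151. 151. 151. 150.]
[130. 130. 152. 205. 229. 230. 232. 233. 231. 230. 231. 232. 230. 230.
 231. 233. 249. 246. 112. 113. 139. 249. 255. 255. 255. 255. 255. 255.
 255. 245. 122. 122. 144. 251. 255. 255. 255. 255. 255. 255. 255. 255.
 255. 255. 255. 255. 255. 255. 191. 197. 195. 196. 194. 194.]
[[519.7  -70.27  42.  ]
 [553.46 -68.34  42.  ]
 [552.03 -68.42  42.  ]
 [523.71 -70.04  42.  ]]
```

```bash
python3 -c "
from h import *
go(500,253,200,-0.34)"
```

```text
t 6.9 pos [491.7 -73.7 193.6] rot [-3.141e+00  1.000e-03  5.800e-02] -> shift [  27.2 -325.7   -6.2] turn 0.398
```

Call:
{"op": "jog_arm", "data": {
  "motion": [
    [[27, -326, -6], 0.4],
    [[27, -326, -6], 0.4],
    [[27, -326, -6], 0.4],
    [[27, -326, -6], 0.4],
    [[27, -326, -6], 0.4]
  ],
  "grip": 0.45
}}

```text
t: 7.4
eef_pos: [497.4, 162.1, 198.3]
tcp_rot: [3.141, 0.001, -0.343]
ft_force: [1.7, -0.9, -0.7]
opening: 0.366
grip_force: 0.0
```

```bash
python3 -c "
from h import *
go(500,253,200,-0.34)"
```

```text
t 7.4 pos [497.4 162.1 198.3] rot [ 3.141e+00  1.000e-03 -3.430e-01] -> shift [-28.2 -86.5  -1.7] turn -0.003
```

Call:
{"op": "jog_arm", "data": {
  "motion": [
    [[-28, -86, -2], 0],
    [[-28, -86, -2], 0],
    [[-28, -86, -2], 0],
    [[-28, -86, -2], 0],
    [[-28, -86, -2], 0]
  ]
}}

```text
t: 7.9
eef_pos: [499.9, 249.7, 200.4]
tcp_rot: [3.141, 0.001, -0.343]
ft_force: [0.1, 0.4, -0.0]
opening: 0.549
grip_force: 0.0
```

```bash
python3 - <<'E'
from h import *
np.set_printoptions(precision=1,suppress=True)
go(500,253,200,-0.34)
p=read_camera("wrist"); np.save("pics/w2.npy",p,allow_pickle=True); cv2.imwrite("pics/w2.png",p["img"])
q=(523.8,244.9,-.33);c,s=np.cos(q[2]),np.sin(q[2])
print(proj(p,[[q[0]+c*x-s*y,q[1]+s*x+c*y,28] for x,y in((-82,0),(75,15),(75,-15),(20,0))]))
print(state()["opening"])
E
```

```text
t 7.9 pos [499.9 249.7 200.4] rot [ 3.1  0.  -0.3] -> shift [-1.  -3.2  0.4] turn -0.003
[[284.4 250.4]
 [267.5 105.6]
 [297.1 105.2]
 [283.1 160.3]]
0.5515174606952596
```

View pics/w2.png

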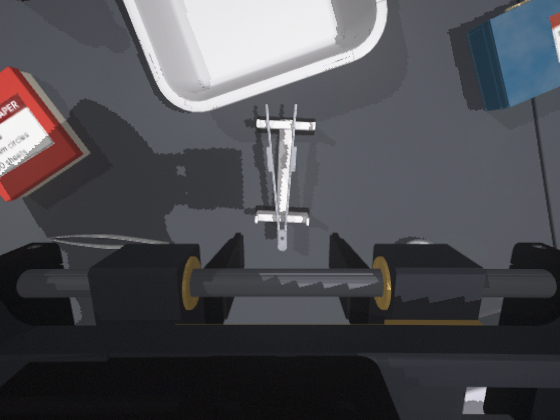

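```bash
python3 - <<'E'
from h import *
np.set_printoptions(precision=1,suppress=True)
p=np.load("pics/w2.npy",allow_pickle=True).item(); t=np.load("pics/top0.npy",allow_pickle=True).item()
T=onz(p,[[281,106]],28)[0];H=onz(p,[[282.3,249.5]],28)[0]; d=T-H
yaw=np.arctan2(d[1],d[0]); print(T,H,"len",np.hypot(*d[:2]),"yaw",yaw)
G=T-55*d/np.linalg.norm(d); print("grip",G)
# refined with tips intensities
for z in(30,50,70,90): print(z,onz(p,[[230,102],[330,64]],z)[:,:2].ravel(),onz(t,[[160+45/2.95,120+122/2.95],[160+235/2.95,120+120/2.95]],z)[:,:2].ravel())
E
```

```text
[594.6 222.1  28. ] [448.1 273.4  28. ] len 155.2691450195125 yaw -0.33694405865722876
grip [542.7 240.2  28. ]
30 [615.2 269.1 614.7 163.9] [611.6 295.4 606.9 123.6]
50 [611.9 266.5 611.5 168. ] [608.5 291.2 604.  121.8]
70 [608.6 263.9 608.2 172. ] [605.5 287.  601.  120. ]
90 [605.4 261.3 605.  176.1] [602.5 282.7 598.  118.3]
```

```bash
python3 - <<'E'
from h import *
np.set_printoptions(precision=1,suppress=True)
s=np.load("pics/side0.npy",allow_pickle=True).item()
for z in(20,40,60,80):
    q=proj(s,[[607,290,z],[606,250,z],[606,200,z],[606,150,z],[615,125,z]]); print(z,((q-[170,140])*3.1).ravel())
go(542.5,240.3,120,-0.337)
E
```

```text
20 [ 38.  468.8  69.8 430.5 104.4 386.4 135.8 346.5 139.3 325.8]
40 [ 34.3 443.9  66.6 406.1 101.8 362.7 133.6 323.5 137.2 303.2]
60 [ 30.4 418.3  63.3 381.1  99.1 338.5 131.4 299.9 135.1 280. ]
80 [ 26.5 392.   60.  355.4  96.3 313.6 129.2 275.8 133.  256.4]
t 7.95 pos [500.  249.4 200.6] rot [ 3.1  0.  -0.3] -> shift [43.1 -5.8 80.5] turn -0.006
```

Call:
{"op": "jog_arm", "data": {
  "motion": [
    [[43, -6, 30], 0.006],
    [[43, -6, 60], 0.006],
    [[43, -6, 81], 0.006],
    [[43, -6, 81], 0.006],
    [[43, -6, 81], 0.006]
  ]
}}

```text
t: 8.45
eef_pos: [542.8, 240.9, 120.4]
tcp_rot: [3.141, 0.0, -0.35]
ft_force: [-0.5, 1.0, 0.1]
opening: 0.549
grip_force: 0.0
```

```bash
python3 - <<'E'
from h import *
np.set_printoptions(precision=1,suppress=True)
go(542.5,240.3,34,-0.337)
p=read_camera("wrist"); np.save("pics/w3.npy",p,allow_pickle=True); cv2.imwrite("pics/w3.png",cv2.resize(p["img"][130:350,160:420],None,fx=3,fy=2.7))
q=(542.5,240.3,-.337);c,s=np.cos(q[2]),np.sin(q[2])
print((proj(p,[[q[0]+c*x-s*y,q[1]+s*x+c*y,34] for x,y in((0,0),(13,15),(-13,15),(55,15),(55,-15))])-[160,130])*[3,2.7])
E
```

```text
t 8.45 pos [542.8 240.9 120.4] rot [ 3.1  0.  -0.3] -> shift [-0.1  0.6 86.4] turn -0.013
[[383.3 251.2]
 [326.9 209.9]
 [329.3 292.6]
 [322.6  66.6]
 [439.5  65.3]]
```

View pics/w3.png

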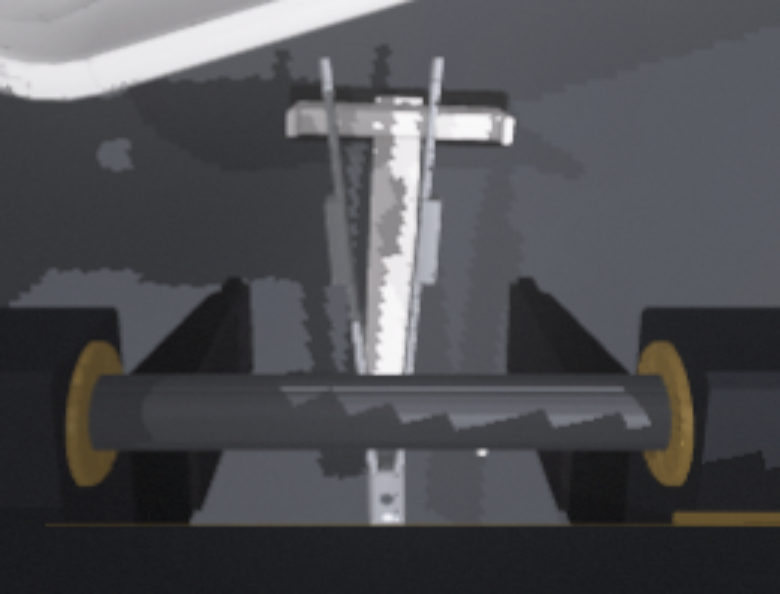

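The pads are at u = 335/430, centred, and about 2 mm further ahead than predicted. The tips are at (325,60) and (438,60). Descending.

Call:
{"op": "jog_arm", "data": {
  "motion": [
    [[1, 0.5, 30], -0.013],
    [[2, 0.5, 55], -0.013],
    [[2, 0.5, 75], -0.013],
    [[2, 0.5, 86], -0.013],
    [[2, 0.5, 86], -0.013]
  ]
}}

```text
t: 9.0
eef_pos: [544.2, 240.4, 33.8]
tcp_rot: [3.141, 0.0, -0.335]
ft_force: [-0.1, 0.2, -0.2]
opening: 0.551
grip_force: 0.0
```

Call:
{"op": "jog_arm", "data": {
  "motion": [
    [[0, 0, 0], 0],
    [[0, 0, 0], 0]
  ],
  "grip": 0.65
}}

```text
t: 9.2
eef_pos: [544.7, 240.7, 35.2]
tcp_rot: [-3.141, -0.002, -0.335]
ft_force: [0.5, 0.5, -0.2]
opening: 0.436
grip_force: 0.0
```

Call:
{"op": "jog_arm", "data": {
  "motion": [
    [[0, 0, 0], 0],
    [[0, 0, 0], 0],
    [[0, 0, 0], 0],
    [[0, 0, 0], 0],
    [[0, 0, 0], 0]
  ],
  "grip": 0.8
}}

```text
t: 9.7
eef_pos: [544.7, 240.6, 34.7]
tcp_rot: [-3.141, -0.001, -0.335]
ft_force: [0.3, -0.8, 6.5]
opening: 0.203
grip_force: 6.4
```

```bash
python3 - <<'E'
from h import *
go(544.5,240.3,34,-0.337); s=state(); print(s["opening"]*95,s["grip_force"])
E
```

```text
t 9.7 pos [544.7 240.6  34.7] rot [-3.141e+00 -1.000e-03 -3.350e-01] -> shift [-0.1  0.4  0.7] turn 0.002
19.26947979957998 6.420105993747711
```

Call:
{"op": "jog_arm", "data": {
  "motion": [
    [[0, 0, -5], 0],
    [[0, 0, -15], 0],
    [[0, 0, -30], 0],
    [[0, 0, -45], 0],
    [[0, 0, -60], 0]
  ]
}}

```text
t: 10.2
eef_pos: [544.2, 240.6, 95.6]
tcp_rot: [-3.141, -0.001, -0.335]
ft_force: [-0.3, 0.1, -0.0]
opening: 0.198
grip_force: 4.4
```

Call:
{"op": "jog_arm", "data": {
  "motion": [
    [[0, 0, -20], 0],
    [[0, 0, -40], 0],
    [[0, 0, -60], 0],
    [[0, 0, -60], 0],
    [[0, 0, -60], 0]
  ]
}}

```text
t: 10.7
eef_pos: [544.1, 240.5, 154.5]
tcp_rot: [-3.141, -0.001, -0.335]
ft_force: [0.4, -0.1, -0.8]
opening: 0.201
grip_force: 4.4
```

```bash
python3 - <<'E'
from h import *
np.set_printoptions(precision=1,suppress=True)
go(544.5,240.3,150,-0.337); s=state(); print(s["opening"]*95,s["grip_force"],s["ft_force"])
p=read_camera("wrist"); np.save("pics/w4.npy",p,allow_pickle=True); a=cv2.resize(p["img"][60:350,160:420],None,fx=1.8,fy=1.8)
i=read_camera("side")["img"][170:340,140:340]; b=cv2.resize(i,None,fx=1.65,fy=1.65)
o=np.zeros((max(len(a),len(b)),a.shape[1]+b.shape[1],3),np.uint8); o[:len(a),:a.shape[1]]=a; o[:len(b),a.shape[1]:]=b
cv2.imwrite("pics/w4.png",o)
E
```

```text
t 10.7 pos [544.1 240.5 154.5] rot [-3.1 -0.  -0.3] -> shift [0.5 0.1 4.5] turn 0.002
19.06832564343131 4.359939023852348 [ 0.4 -0.1 -0.8]
```

View pics/w4.png

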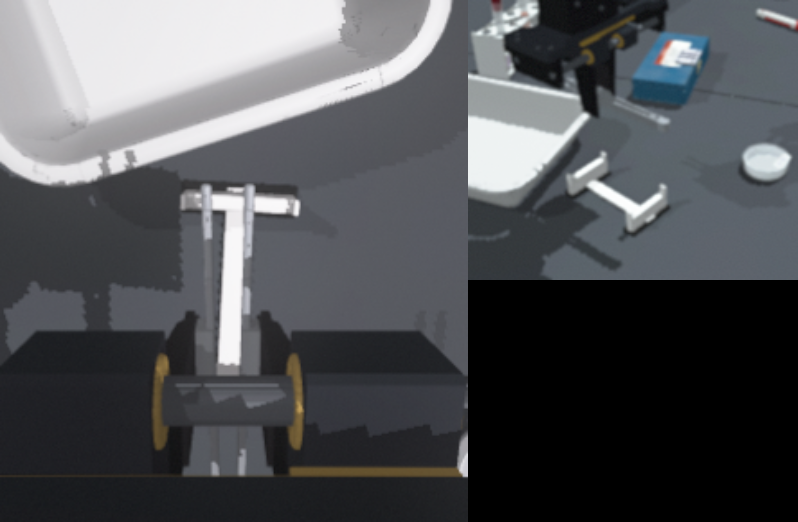

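The tweezers are held and clear of the rest. Opening is 19.07 mm, with the tips near (274,164) and (299,164) in the full image. I'll check the tip offset and pitch.

```bash
cat > tips.py <<'E'
from h import *
from scipy.spatial.transform import Rotation as R
np.set_printoptions(precision=1,suppress=True)
p=np.load("pics/w4.npy",allow_pickle=True).item(); s=state(); r=R.from_euler("xyz",s["tcp_rot"]); o=s["eef_pos"]
for x,z in((53,6),(55,6),(57,6),(54,0),(54,12)): print(x,z,proj(p,o+r.apply([[x,6,z],[x,-6,z]])).ravel())
g=cv2.cvtColor(p["img"],cv2.COLOR_BGR2GRAY); print(g[158:176,266:306])
go(482,-72.5,150,.063)
E
python3 tips.py
```

```text
53 6 [299.7 167.2 276.2 167.2]
55 6 [299.7 163.2 276.2 163.2]
57 6 [299.8 159.3 276.2 159.3]
54 0 [300.2 166.3 275.8 166.3]
54 12 [299.2 164.2 276.6 164.2]
[[ 89  89  90  90  89  90  90  90  90  89  91  90  89  90  89  89  90  91
   89  91  89  91  89  90  91  90  90  89  88  90  89  89  90  88  89  89
   90  89  89  90]
 [ 84  83  83  86  90  89  90  91  89  90  90  89  90  90  91  91  89  90
   90  90  90  91  89  90  90  90  90  89  91  90  89  88  89  89  90  89
   89  88  89  89]
 [ 66  66  66  68  74  72  73  72  74  74  73  74  73  76  78  78  77  76
   74  79  83  84  86  89  89  90  89  90  89  88  88  90  89  89  88  88
   88  88  89  89]
 [ 58  55  55  57  56  58  58  65  68  65  59  57  56  59  62  63  61  60
   59  62  67  67  69  73  73  72  72  74  75  75  77  80  82  82  80  77
   78  82  79  75]
 [ 58  57  56  56  57  64  95 123 127 125 101  66  57  56  57  55  56  57
   57  57  59  56  58  58  58  56  56  58  60  67  95 122 130 130 113  70
   62  66  64  57]
 [ 56  58  58  58  56  85 135 161 174 180 155 102  57  56  58  57  57  57
   57  57  65  72  64  66  65  65  
[... 1455 characters left out ...]
 247 247 247
  247 247 247 247 247 247 247 247 247 247 242 204 150 175 197 210 193 221
  248 248 248 248]
 [137 138 148 165 195 206 152 167 188 203 194 190 234 247 247 247 247 247
  247 247 247 247 247 247 247 247 247 247 242 204 153 176 197 209 187 215
  247 248 247 248]
 [136 136 141 155 188 201 157 166 185 201 193 193 236 247 247 246 246 246
  247 247 247 247 247 247 247 247 247 247 238 186 152 177 198 207 179 205
  247 247 247 247]
 [113 120 120 128 138 145 152 166 185 198 193 189 228 241 241 241 242 243
  244 244 245 245 245 246 246 246 247 247 235 171 149 172 197 206 183 213
  247 247 247 247]]
t 10.8 pos [543.8 240.4 153.3] rot [ 3.1  0.  -0.3] -> shift [ 44.6 315.8   3.5] turn -0.398
```

Call:
{"op": "jog_arm", "data": {
  "motion": [
    [[4, 30, 0], -0.05],
    [[8, 60, 0], -0.13],
    [[13, 90, 0], -0.21],
    [[17, 120, 0], -0.3],
    [[21, 150, 0], -0.398]
  ]
}}

```text
t: 11.3
eef_pos: [513.9, 90.8, 153.0]
tcp_rot: [3.142, 0.002, 0.067]
ft_force: [0.2, -0.4, -0.1]
opening: 0.204
grip_force: 4.4
```

```bash
python3 -c "
from h import *
go(482,-73,120,.063)"
```

```text
t 11.3 pos [513.9  90.8 153. ] rot [3.142e+00 2.000e-03 6.700e-02] -> shift [-42.7 161.3  33.1] turn 0.004
```

Call:
{"op": "jog_arm", "data": {
  "motion": [
    [[-10, 40, 0], 0],
    [[-20, 80, 0], 0],
    [[-30, 120, 0], 0],
    [[-38, 145, 10], 0],
    [[-43, 160, 20], 0]
  ]
}}

```text
t: 11.8
eef_pos: [481.0, -72.3, 133.1]
tcp_rot: [-3.141, 0.001, 0.061]
ft_force: [0.7, -0.4, -1.5]
opening: 0.203
grip_force: 4.4
```

Call:
{"op": "jog_arm", "data": {
  "motion": [
    [[0, 1, 5], 0],
    [[0, 1, 10], 0],
    [[0, 1, 13], 0],
    [[0, 1, 13], 0],
    [[0, 1, 13], 0]
  ]
}}

```text
t: 12.3
eef_pos: [482.1, -70.8, 121.0]
tcp_rot: [3.142, -0.0, 0.064]
ft_force: [0.0, -0.2, -0.7]
opening: 0.204
grip_force: 4.4
```

```bash
cat > m.py <<'E'
from h import *
import sys
np.set_printoptions(precision=1,suppress=True)
go(482,-73,63,.063); s=state(); print("gap",s["opening"]*95,s["grip_force"])
p=read_camera("wrist"); np.save(f"pics/{sys.argv[1]}.npy",p,allow_pickle=True)
c,sn=np.cos(.063),np.sin(.063)
print("gauge lines mid L/R",proj(p,[[537-sn*y,-69+c*y,42] for y in(6,-6)]).ravel())
i=cv2.resize(p["img"][100:270,210:360],None,fx=3.5,fy=3.5,interpolation=cv2.INTER_CUBIC); cv2.imwrite(f"pics/{sys.argv[1]}.png",i)
E
python3 m.py w5
```

```text
t 12.3 pos [482.1 -70.8 121. ] rot [ 3.1 -0.   0.1] -> shift [-0.2  2.2 58. ] turn 0.001
gap 19.39582637090222 4.359892085194588
gauge lines mid L/R [281.2 155.3 297.3 155.3]
```

View pics/w5.png

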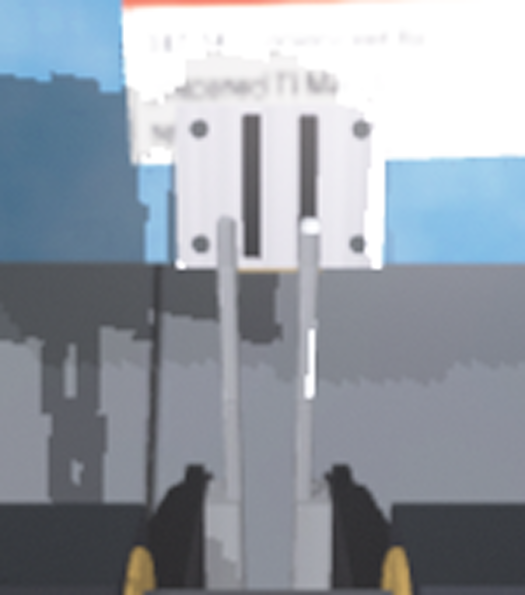

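Call:
{"op": "jog_arm", "data": {
  "motion": [
    [[0, 2, 15], 0],
    [[0, 3.5, 28], 0],
    [[0, 3.5, 38], 0],
    [[0, 3.5, 48], 0],
    [[0, 3.5, 55], 0]
  ]
}}

```text
t: 12.85
eef_pos: [482.1, -74.7, 65.3]
tcp_rot: [3.142, 0.0, 0.063]
ft_force: [-0.2, 0.1, -0.2]
opening: 0.201
grip_force: 4.4
```

Call:
{"op": "jog_arm", "data": {
  "motion": [
    [[0, 0, 0], 0],
    [[0, 0, 0], 0],
    [[0, 0, 0], 0]
  ]
}}

```text
t: 13.15
eef_pos: [482.3, -75.0, 66.3]
tcp_rot: [3.141, -0.001, 0.063]
ft_force: [0.3, 0.7, -0.5]
opening: 0.202
grip_force: 4.4
```

```bash
python3 m.py w6
```

```text
t 13.15 pos [482.3 -75.   66.3] rot [ 3.1 -0.   0.1] -> shift [-0.2 -2.   3.3] turn -0.0
gap 19.168948818705896 4.359887167811394
gauge lines mid L/R [272.1 160.7 293.3 160.8]
```

View pics/w6.png

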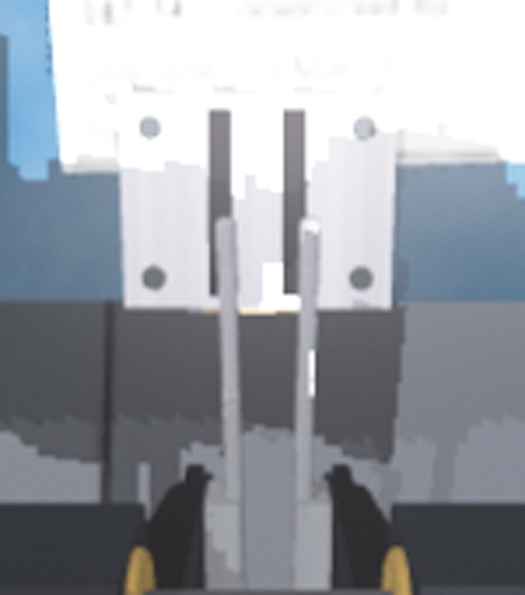

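```bash
python3 - <<'E'
from h import *
np.set_printoptions(precision=1,suppress=True)
p=np.load("pics/w6.npy",allow_pickle=True).item()
f=lambda c:(np.array(c)+.5)/3.5-.5+[210,100]
print(p["cx"],p["cy"])
print("tips",onz(p,f([[226,222],[310,222]]),60.3))
print("lines",onz(p,f([[220,110],[214+6,294],[294,110],[292,294]]),42))
g=cv2.cvtColor(p["img"],cv2.COLOR_BGR2GRAY); print(g[165:168,268:304])
E
```

```text
286.1272951082913 210.96780021622763
tips [[536.9 -64.9  60.3]
 [537.7 -77.   60.3]]
lines [[552.8 -62.4  42. ]
 [523.6 -63.9  42. ]
 [553.6 -74.1  42. ]
 [524.4 -75.8  42. ]]
[[224 172 105 143 186 189 187 182 170 193 228 228 228 230 231 232 232 232
  232 231 231 230 202 110 110 110 112 161 216 225 235 247 248 225 233 234]
 [224 173 104 141 185 188 188 182 169 194 227 227 228 229 231 231 231 232
  233 231 230 229 202 108 108 109 111 160 206 189 189 212 223 208 233 234]
 [223 172 103 140 184 187 186 182 171 193 227 227 227 229 231 231 231 232
  232 230 229 230 202 107 108 109 110 161 206 189 189 184 179 206 233 234]]
```

Call:
{"op": "jog_arm", "data": {
  "motion": [
    [[0, -1, 2], 0],
    [[0, -1.9, 4], 0],
    [[0, -1.9, 4], 0],
    [[0, -1.9, 4], 0],
    [[0, -1.9, 4], 0]
  ]
}}

```text
t: 13.7
eef_pos: [482.0, -73.0, 61.9]
tcp_rot: [3.142, -0.0, 0.063]
ft_force: [-0.6, -0.1, -0.1]
opening: 0.2
grip_force: 4.4
```

Call:
{"op": "jog_arm", "data": {
  "motion": [
    [[0, 0, 0], 0],
    [[0, 0, 0], 0],
    [[0, 0, 0], 0],
    [[0, 0, 0], 0],
    [[0, 0, 0], 0]
  ]
}}

```text
t: 14.2
eef_pos: [481.9, -73.0, 61.9]
tcp_rot: [3.142, 0.0, 0.063]
ft_force: [0.4, -0.1, -1.3]
opening: 0.205
grip_force: 4.4
```

```bash
python3 m.py w7; python3 - <<'E'
from h import *
np.set_printoptions(precision=1,suppress=True)
p=np.load("pics/w7.npy",allow_pickle=True).item(); z=state()["eef_pos"][2]-6
g=cv2.cvtColor(p["img"],cv2.COLOR_BGR2GRAY).astype(int)
v=145;print("line row",g[v,262:308]);print("tip row",g[170,262:308])
E
```

```text
t 14.2 pos [481.9 -73.   61.9] rot [3.1 0.  0.1] -> shift [ 0.1 -0.  -1.1] turn -0.0
gap 19.440649856582638 4.359821677207947
gauge lines mid L/R [275.3 161.  297.  161. ]
line row [255 255 255 255 255 255 255 255 255 255 246 135 135 135 137 137 137 247
 255 255 255 255 255 255 255 255 255 255 255 255 255 255 246 141 141 141
 141 142 142 247 255 255 255 255 255 253]
tip row [227 227 226 225 227 227 229 229 231 220 181 185 185 180 169 143 105 145
 208 226 225 226 228 229 230 229 230 232 231 229 228 211 143 145 185 187
 187 181 175 201 228 230 231 230 231 232]
```

Tip mid is at u ≈ 286.3 and line mid at 286.5, on the camera's axis. The gap is about 12.2 mm and the tips are about 14 mm above the gauge, so I'm handing it in.

```bash
python3 -c "
from h import *
print(job_done())"
```

```text
the job is handed in; nothing more can be done
None
```

I shut the lid and handed the job in at about 14 s. The tweezers are held level about 14 mm above the gauge, one tip over each line and about 12 mm apart. The hand-in returned no verdict, so I have only my own measurements to go on.

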